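# Level the display plinth and hold the dust cover over the model pick-up

### The job

On the market stall, first turn the tilt knob of the display stand until the plinth with the yellow model pick-up is level. Then lift the clear dust cover with the red top out of the goods tray by its white handle, carry it over the goods and lower it around the pick-up, square with the plinth and centred on it, stopping with its rim about 15 mm above the plinth so that the fit can be checked, never touching the pick-up, the plinth or the stand with the cover. Finish still holding it there, hovering and still, and leave the other goods as they are.

Things in the scene. Friction and masses are not known exactly. Their poses are not given: they have to be found in the camera images.
- stand: fixed dark wooden base of the display stand, 110 x 285 x 20 mm (its x, y, z); origin on the table under the centre of the plinth, z up; its long direction is y; from the origin the base runs 95 mm to its +y end and 190 mm to its -y end, where the knob is. Carries the knob and the plinth.
- plinth_top (a point): centre of the plinth's upper face, 76 mm above the table when level. The plinth is a wooden board 104 x 160 x 16 mm (x, y, z) that rocks about an axle along its x, 21 mm below this point, under its middle. Screwed to its middle is a yellow model pick-up 41 mm wide (x), 104 mm long (y), 35 mm high. Axes: x across, y along the pick-up's length (away from the knob), z out of the board.
- plinth (a joint): tilt of the plinth about its x in rad: 0 is level; positive means the end at the knob is low. It moves only with the knob (and stays where left): 0.09 rad less for each rad that the knob is turned clockwise.
- knob (a joint): angle of the tilt knob in rad, growing clockwise seen from above, 0 to 2.8, with stops; it stays where left (friction about 0.06 N m). The plinth is level at about 1.6; it starts 0.7 to 1.5 rad short of that.
- knob_grip (a point): on the upright axis of the tilt knob, at the height to grip it (57 mm above the table, 150 mm from the plinth's centre towards the stand's -y). The black knob is a disc 44 mm across with an upright bar across it 14 mm thick, 42 mm long, whose top is 7 mm above this point and whose foot on the disc is 23 mm below; x of this point runs along the bar and turns with the knob.
- cover_grip (a point): centre of the white handle bar of the dust cover: bar 18 mm wide (x), 76 mm long (y), 18 mm high, standing on two legs with its underside 18 mm above the red top. The rim (lower edge) of the cover lies 97 mm below this point. Axes: y along the bar and the cover's length, z up. It may lie in either compartment of the tray.
- cover: the dust cover, an upside-down open box of clear plastic with a red top: outside 84 x 140 x 70 mm (x, y, z; 106 mm high with the handle), walls 3 mm, mass 0.14 to 0.28 kg; origin at the centre of its open lower rim, z up.
- cover_rim (a point): the centre of the cover's open lower rim (the same point as the cover's origin, same axes).
- tray: fixed wooden goods tray 360 x 330 x 50 mm (x, y, z), walls and floor 8 mm, one wall across x making two compartments; origin on the table under its centre.
- board: fixed upright plank 360 x 18 x 110 mm (x, y, z) between the tray and the stand; origin on the table under its centre.
- tin_mid (a point): centre of a green tin with a brass lid, 76 x 124 x 52 mm, loose in the other compartment of the tray
- toycar_mid (a point): centre of a loose blue and white toy car, 70 x 30 x 30 mm, in the tray
- jar_mid (a point): centre of a loose small jar with an orange cap, 44 mm across, 50 mm high, in the tray
- candlestick_mid (a point): centre of a loose brass candlestick, 72 mm across at the foot, 120 mm high
- bottle_mid (a point): centre of a loose amber bottle, 60 mm across, 125 mm high
- pot_mid (a point): centre of a loose blue pot, about 84 mm across without its handles and 75 mm high
Things that resemble listed ones, but are neither listed nor needed, are in the scene too. What is shaped like the cover but purple is not meant.

How it is judged (in metres and radians):
On the way:
1. the plinth is level to 0.025 rad (about 1.4 degrees) while the cover is still in the tray (value of joint plinth between -0.025 and 0.025 rad and distance of cover from where it was at the start of the episode below 0.03 m), for 0.3 s.
At the end, for the whole second after the job is handed in: Plinth level within 0.025 rad; the cover is gripped by the fingers, does not touch the stand, is at rest (under 20 mm/s), upright within 0.1 rad, its rim 4 to 28 mm above the plinth's face, centred within 11 mm along each plinth axis and square within 0.12 rad (either way round) (value of joint plinth between -0.025 and 0.025 rad and x of cover_rim in the frame of plinth_top between -0.011 and 0.011 m and y of cover_rim in the frame of plinth_top between -0.011 and 0.011 m and z of cover_rim in the frame of plinth_top between 0.004 and 0.028 m and angle between the y axis of cover_rim and the y axis of plinth_top, either way round below 0.12 rad and angle between cover_rim's own z axis and vertical below 0.1 rad and contact force between cover and the fingers above 1 N and contact force between cover and stand below 0.1 N and linear speed of cover below 0.02 m/s); the arm keeps its last pose, push and grip.
It fails at once if the cover strikes or rests on the pick-up, the plinth or the stand (over 1 N) (contact force between cover and stand above 1 N).
It fails at once if another good is pushed more than 30 mm away or tipped over (distance of any of tin_mid, toycar_mid, jar_mid, candlestick_mid, bottle_mid, pot_mid from where it was at the start of the episode above 0.03 m or angle between any of tin_mid, toycar_mid, jar_mid, candlestick_mid, bottle_mid, pot_mid's own z axis and vertical above 0.5 rad).
It also fails if it takes over 61 s, if anything falls off the work surface, if the arm or the gripper's body presses on something with over 40 N, if the wrist force passes 120 N, or if a joint passes its speed limit or range.

### The arm

A 6-joint arm with a two-finger parallel gripper is mounted at the origin on the work surface. World frame = base frame: x ahead of the robot, y to its left, z up, the work surface at z = 0. Lengths are in mm, angles in rad, forces in N, time in s.
With the tool pointing down it reaches from about 275 to 750 mm from the base axis. Payload 10.2 kg.
Tool frame: the origin (TCP) lies at the very end of the fingers, on their centre line; the grasp point (between the pads) lies 19 mm behind it; z points along the fingers, y is the line along which they close (so a half turn about z gives the same grasp; the last joint's range is limited). The gripper opens to 85 mm and grips with 20 to 120 N. Pads are 22 mm wide; open, the fingers measure 114 mm over their backs; the gripper's body (76 mm by 85 mm) begins 54 mm behind the grasp point. The pads swing forward as they close: fully open they stand 13 mm farther back than shut.
Start: joints at [1.085, 0.313, 1.498, -0, 1.331, -0.223], TCP at [136.4, 506.977, 208.994] pointing down, gripper open.
Joint ranges: [-2.94, 2.94], [-0.97, 2.17], [0.19, 2.56], [-1.23, 4.37], [0.02, 3.11], [-2.88, 2.88]. Speed limits (rad/s): [2.39, 2.39, 3.01, 3.14, 3.14, 3.14].

### API

Orientations are given as a unit quaternion [w, x, y, z].
In Python, from rig import ctrl gives the robot as it stands.
- The arm moves only by the tool step_arm, never from a script. Its argument "increments" is a list of rows, each a list of 3 entries, a list of its own where there are three numbers: the shift along the tool's x, y, z in cm, then the turn, a rotation vector about the tool's x, y, z in degrees, then the opening in per cent of the stroke, from 0 (shut) to 100 (fully open). A call has 1 to 8 rows; each row is the pose to reach, as a shift and turn from the pose commanded when the call began, along the tool's axes at that moment; what a row does not reach only later rows make up. A row lasts 1/8 s, in which the tool goes at most 62.5 mm and 10.7 degrees, less where a joint would pass 70% of its speed; a pose out of reach is approached as far as the arm can. A call with a gripper value outside its range is refused whole. The fingers move at their own pace and stop on an object; "squeeze" is the grip in N (left out, the last holds). Time passes only in rows, so rows that repeat a pose let the fingers close. It gives the time, the measured TCP pose, the force, the opening and the grip force at its end, in the units of the state.
- ctrl.sense(): the state, without advancing time (a new reading comes with each control period).
- ctrl.capture(name): name is "scene" or "top" or "wrist"; returns a dict with "img" (420x560x3 uint8, red, green, blue), "fx", "fy", "cx", "cy" (pixels), "k1" (the pictures are not rectified: a ray, as slopes to the right and down, at radius r is drawn at 1 + k1 r^2 times it, then the intrinsics apply), "extrinsics" (4x4, takes a point from camera to world coordinates). Camera axes: x right, y down, z forward; pixel columns grow to the right and rows downward; lengths in mm; the calibration is good to about 2 mm. A picture is of the moment at which its call begins. There is no depth.
- ctrl.finish_job(): hands the job in; it is judged then, once.
The state is a dict: "time_s": time; "joints": joint angles; "dq": joint speeds; "tau": joint torques, N m; "eef_pos": TCP position; "ee_rot": TCP orientation; "force": force on the tool from outside, world axes, zero at the start; "wrist_torque": the same for the moment, N m; "grip_width": opening from 0.0 (shut) to 1.0 (fully open); "grip_force": force on a finger pad.
Only numpy, scipy, OpenCV 4.12 (cv2) and the standard library are available. Lean on these libraries where they do the work, as an engineer would, in place of code of your own. Each camera call takes 0.05 s, during which the arm holds its last target. There are 200 camera calls.

## Working session

There is one attempt and no reset: what is moved stays moved. The work goes in short steps, Python scripts to look and compute and a tool call to move; the robot and the scene stay as the last step left them, time stands still between calls to the robot, and variables do not carry over. Pictures are saved under pics/ and viewed, at most 10 in all, crops included, and the job is handed in when it is done.

Besides the shell and the picture viewer there is one more tool, called after "Emit:" by a JSON object that holds its "fn" and its "kwargs". step_arm: Moves the arm, as the interface text tells. Its arguments: {"type":"object","properties":{"increments":{"type":"array"},"squeeze":{"type":"number"}},"required":["increments"]}

```bash
mkdir -p pics; ls
cat > h.py <<'E'
import numpy as np, cv2
from rig import ctrl
def snap(n,f):
    c=ctrl.capture(n); cv2.imwrite(f'pics/{f}.png',c['img'][:,:,::-1])
    np.savez(f'pics/{f}.npz',**{k:np.array(v) for k,v in c.items()}); return c
def load(f): return dict(np.load(f'pics/{f}.npz'))
def ray(c,u,v):
    p=np.array([(u-c['cx'])/c['fx'],(v-c['cy'])/c['fy']]); q=p.copy()
    for _ in range(20): q=p/(1+c['k1']*(q@q))
    E=np.array(c['extrinsics']); return E[:3,3],E[:3,:3]@np.array([q[0],q[1],1])
def at(c,u,v,z):
    o,d=ray(c,u,v); return (o+d*(z-o[2])/d[2]).round(1)
def proj(c,P):
    E=np.array(c['extrinsics']); p=E[:3,:3].T@(np.array(P,float)-E[:3,3]); q=p[:2]/p[2]; q=q*(1+c['k1']*(q@q))
    return np.array([c['fx']*q[0]+c['cx'],c['fy']*q[1]+c['cy']]).round(1)
E
python3 - <<'E'
from h import *
for n in ('top','scene'):
    c=snap(n,n+'0'); print(n,c['fx'],c['cx'],c['cy'],c['k1'],np.round(c['extrinsics'],3).tolist())
a=[cv2.resize(cv2.imread(f'pics/{n}0.png'),(800,600),interpolation=cv2.INTER_CUBIC) for n in('top','scene')]
for n,i in zip(('top','scene'),a): cv2.imwrite(f'pics/{n}0b.png',i)
print(ctrl.sense())
E
```

```text
pics
top 397.487480534764 274.5685503115533 214.99515621412107 -0.0516915313146635 [[-0.018, -0.994, 0.108, 492.045], [-0.999, 0.015, -0.032, 44.966], [0.031, -0.108, -0.994, 1034.394], [0.0, 0.0, 0.0, 1.0]]
scene 406.17859675161844 273.1389690429991 214.32514105947442 -0.07705935337474235 [[0.766, 0.41, -0.496, 1049.403], [0.643, -0.51, 0.572, -503.711], [-0.019, -0.756, -0.654, 672.544], [0.0, 0.0, 0.0, 1.0]]
{'time_s': 0.1, 'joints': array([ 1.08458794e+00,  3.13416809e-01,  1.49834769e+00,  4.32771815e-06,
        1.33101878e+00, -2.23442881e-01]), 'dq': array([ 0.00234652, -0.00021043, -0.00198941, -0.00122284, -0.00107099,
       -0.00080343]), 'tau': array([ 4.41084121e-03, -4.12904012e+01, -2.60137224e+01, -9.96874110e-05,
        3.09340052e-03, -7.33890670e-05]), 'eef_pos': array([136.28028639, 506.74018965, 208.48572744]), 'ee_rot': array([-2.08799008e-04,  1.31005590e-01,  9.91381451e-01, -5.57500530e-04]), 'force': array([ 0.69858653, -0.31238565, -0.60037068]), 'wrist_torque': array([-0.05212318,  0.01398985, -0.00555232]), 'grip_force': 0.0, 'grip_width': 0.9989293882132438}
```

View pics/top0b.png

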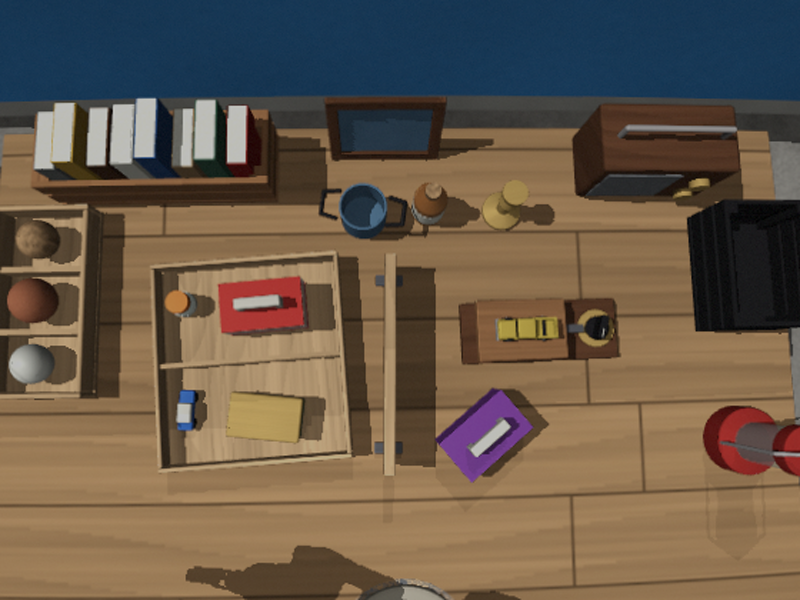

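View pics/scene0b.png

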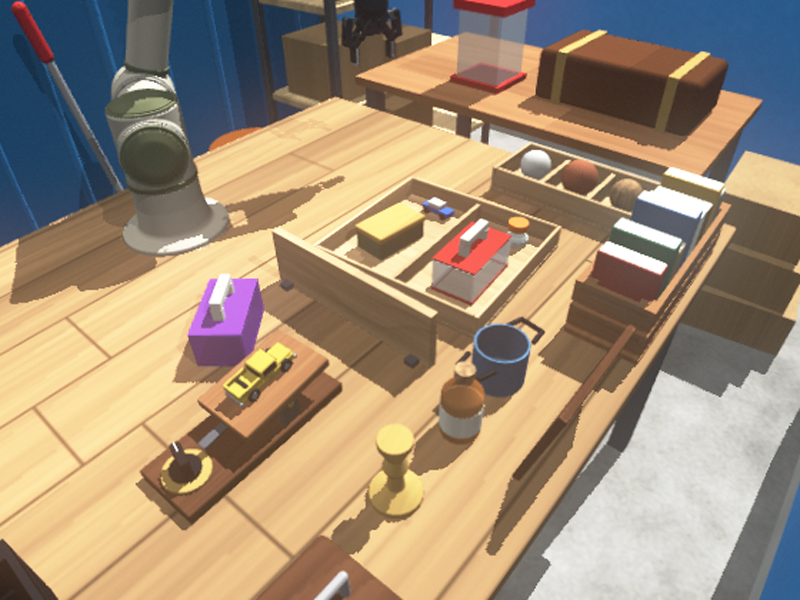

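The cover candidates (800x600 top picture) are: red top with white handle in the tray at (262,303); purple look-alike at (487,435); red objects at (740,440); and a red display case on the rear bench in the scene view. By the description I choose (262,303). The knob is at (597,328) and the pick-up at (528,328). Next I'll take close crops.

Run:
```python
from h import *
i=cv2.imread('pics/top0.png')
a=cv2.resize(i[185:245,145:220],(600,480),interpolation=cv2.INTER_CUBIC) # x8
b=cv2.resize(i[200:262,315:440],(750,372),interpolation=cv2.INTER_CUBIC) # x6
o=np.zeros((600,800,3),np.uint8); o2=np.zeros((372,750,3),np.uint8)
s=cv2.resize(i[185:245,145:220],(375,300),interpolation=cv2.INTER_CUBIC) #x5
o[:300,:375]=s
o[300:300+300,:625]=cv2.resize(i[200:260,315:440],(625,300),interpolation=cv2.INTER_CUBIC) #x5
sc=cv2.imread('pics/scene0.png')[300:345,100:160]
o[:300,400:800]=cv2.resize(sc,(400,300),interpolation=cv2.INTER_CUBIC)
cv2.imwrite('pics/crop1.png',o)
c=load('top0')
k=1.4286
for n,u,v,z in [('handle',258,303,115),('knob',597,328,57),('pick',528,328,105),('baseL',460,332,20),('baseR',618,328,20),('bottle',430,203,100),('candle',505,210,0),('boardtop0',390,255,110),('boardtop1',390,474,110)]: print(n,at(c,u/k,v/k,z))
```

```text
handle [601.7 233.  115. ]
knob [ 555.9 -346.    57. ]
pick [ 554.8 -209.8  105. ]
baseL [ 555.3 -109.1   20. ]
baseR [ 557.7 -400.2   20. ]
bottle [770.2 -52.7 100. ]
candle [ 785.4 -204.8    0. ]
boardtop0 [679.2  17.  110. ]
boardtop1 [324.8  23.3 110. ]
```

View pics/crop1.png

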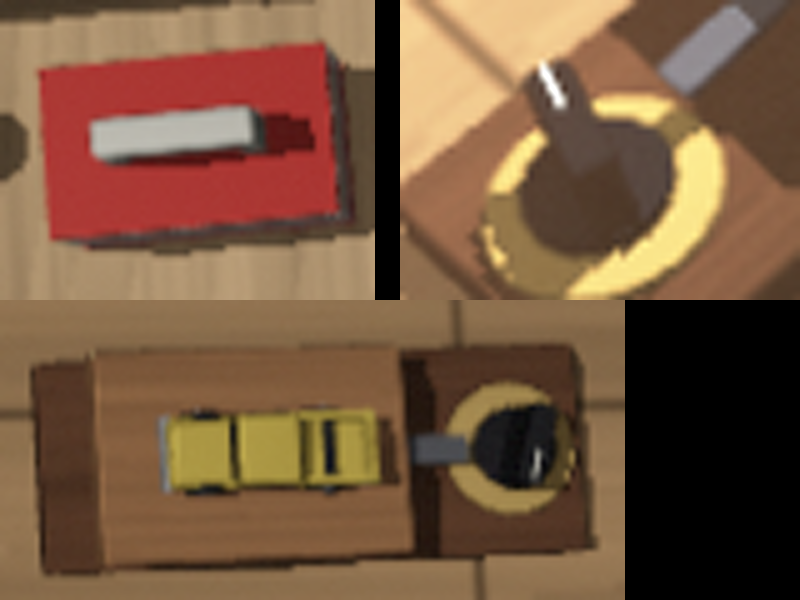

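Emit:
{"fn": "step_arm", "kwargs": {"increments": [[[-61.0,-71.5,-6],[0,0,0],100],[[-61.0,-71.5,-6],[0,0,0],100],[[-61.0,-71.5,-6],[0,0,0],100],[[-61.0,-71.5,-6],[0,0,0],100],[[-61.0,-71.5,-6],[0,0,0],100],[[-61.0,-71.5,-6],[0,0,0],100],[[-61.0,-71.5,-6],[0,0,0],100],[[-61.0,-71.5,-6],[0,0,0],100]]}}

```text
time_s: 1.1
eef_pos: [350.9, 54.3, 241.0]
ee_rot: [0.0, 0.131, 0.991, 0.0]
force: [0.9, 1.0, 0.6]
grip_width: 1.002
grip_force: 0.0
```

```bash
cat >> h.py <<'E'
from scipy.spatial.transform import Rotation as R
def delta(x,y,z,ang=None):
    s=ctrl.sense(); q=s['ee_rot']; r=R.from_quat([q[1],q[2],q[3],q[0]]); M=r.as_matrix()
    d=M.T@(np.array([x,y,z])-s['eef_pos'])/10
    a=np.degrees(np.arctan2(M[1,0],M[0,0])); t=[0,0,0]
    if ang is not None:
        T=R.from_matrix(np.array([[np.cos(ang),np.sin(ang),0],[np.sin(ang),-np.cos(ang),0],[0,0,-1]]))
        t=np.degrees((r.inv()*T).as_rotvec())
    print('t',round(s['time_s'],2),'pos',s['eef_pos'].round(1),'angx',a.round(1),'shift cm',d.round(2),'turn',np.round(t,1),'w',round(s['grip_width'],3),'F',s['force'].round(1),'gf',round(s['grip_force'],1))
E
python3 - <<'E'
from h import *
c=load('top0')
B=[at(c,u/5+315,(v-300)/5+200,20) for u,v in [(32,368),(45,573),(595,548),(575,348)]]
print(*B); print(np.mean(B,0))
v1=B[0]-B[3];v2=B[1]-B[2];print(np.arctan2(v1[1],v1[0]),np.arctan2(v2[1],v2[0]))
print('knob disc',at(c,520/5+315,145/5+200,34))
H=[at(c,u/5+145,v/5+185,114) for u,v in [(92,120),(250,108),(252,140),(94,152)]]
print(*H,np.mean(H,0)); v=(H[0]+H[3]-H[1]-H[2]);print(np.arctan2(v[1],v[0]))
H=[at(c,u/5+145,v/5+185,78) for u,v in [(40,70),(326,44),(338,212),(52,240)]]
print(*H,np.mean(H,0)); v=(H[0]+H[3]-H[1]-H[2]);print(np.arctan2(v[1],v[0]))
delta(556,-346,260)
E
```

```text
[ 603.9 -109.    20. ] [ 498.5 -112.5   20. ] [ 505.5 -400.9   20. ] [ 610.3 -396.4   20. ]
[ 554.55 -254.7    20.  ]
1.5930612621232827 1.5950634067763558
knob disc [ 558.9 -358.2   34. ]
[609.7 273.2 114. ] [614.2 199.8 114. ] [599.2 198.8 114. ] [594.7 272.1 114. ] [604.45  235.975 114.   ]
1.6320692243818071
[639.  307.6  78. ] [649.8 169.2  78. ] [568.  163.5  78. ] [556.5 300.6  78. ] [603.325 235.225  78.   ]
1.6515639790288266
t 1.1 pos [350.9  54.3 241. ] angx 164.9 shift cm [-30.22 -33.31  -1.89] turn [0 0 0] w 1.002 F [0.9 1.  0.6] gf 0.0
```

Emit:
{"fn": "step_arm", "kwargs": {"increments": [[[-30.4,-33.7,3],[0,0,73],100],[[-30.4,-33.7,3],[0,0,73],100],[[-30.4,-33.7,3],[0,0,73],100],[[-30.4,-33.7,3],[0,0,73],100],[[-30.4,-33.7,3],[0,0,73],100],[[-30.4,-33.7,3],[0,0,73],100],[[-30.4,-33.7,3],[0,0,73],100],[[-30.4,-33.7,3],[0,0,73],100]]}}

```text
time_s: 2.1
eef_pos: [556.6, -350.8, 208.4]
ee_rot: [-0.001, 0.696, 0.718, -0.0]
force: [0.4, 0.4, -0.2]
grip_width: 1.004
grip_force: 0.0
```

Run:
```python
from h import *
c=snap('wrist','w1'); print(c['fx'],np.round(c['extrinsics'],2).tolist())
cv2.imwrite('pics/w1b.png',cv2.resize(cv2.imread('pics/w1.png'),(800,600)))
delta(557,-357,120,1.594)
print(proj(c,[557,-357,57])*1.4286)
```

```text
299.6442829069497 [[1.0, 0.03, 0.01, 554.81], [0.03, -0.95, -0.32, -268.3], [-0.0, 0.32, -0.95, 373.85], [0.0, 0.0, 0.0, 1.0]]
t 2.15 pos [ 556.8 -351.2  208.4] angx 91.8 shift cm [-0.6   0.02  8.84] turn [-0.1 -0.1  0.5] w 0.998 F [ 0.9 -1.5 -0.1] gf 0.0
[400.008 271.434]
```

View pics/w1b.png

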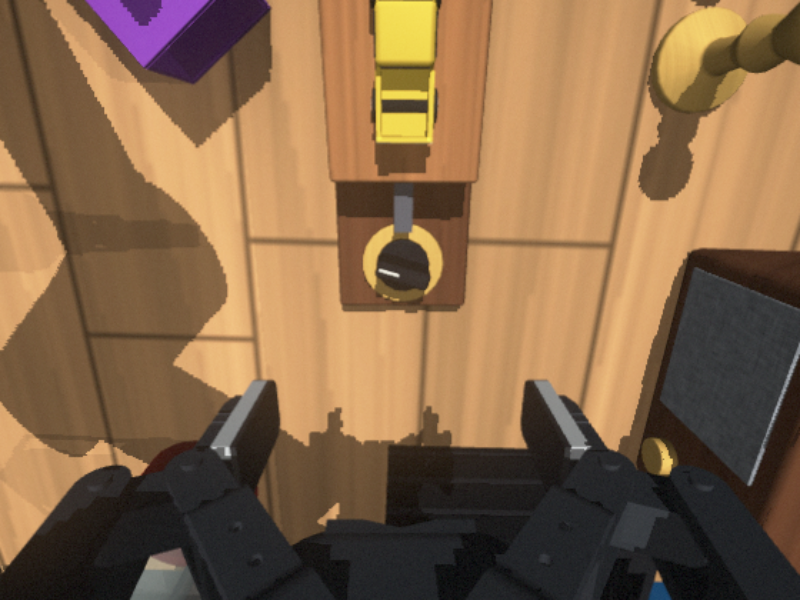

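The wrist view shows the knob at about (402,265). Its bar runs roughly left to right, sloping down to the right with a white mark at (388,272). I'll enlarge it.

Run:
```python
from h import *
i=cv2.imread('pics/w1.png')[150:220,235:330]
i=cv2.convertScaleAbs(i,alpha=2.2,beta=10)
cv2.imwrite('pics/w1c.png',cv2.resize(i,(760,560),interpolation=cv2.INTER_CUBIC))
```

```text
(no output)
```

View pics/w1c.png

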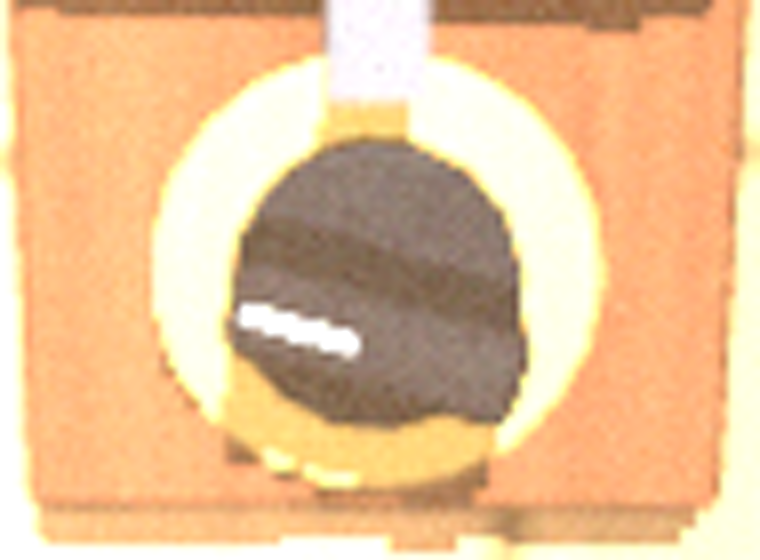

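Run:
```python
from h import *
c=load('w1')
P=[at(c,u/8+235,v/8+150,64) for u,v in [(240,315),(358,343),(520,390)]]
print(*P)
for a,b in((0,1),(1,2),(0,2)):
  d=P[a]-P[b]; print(np.degrees(np.arctan2(d[1],d[0])))
print(at(c,375/8+235,283/8+150,34))
```

```text
[ 540.9 -354.8   64. ] [ 556.8 -358.2   64. ] [ 578.9 -364.2   64. ]
167.92985451061216
164.81071326281713
166.1057532166067
[ 559.2 -357.7   34. ]
```

The bar runs along 167° and its centre is near (558,-358). I'll align the tool above it first.

Emit:
{"fn": "step_arm", "kwargs": {"increments": [[[-0.7,0.1,8.5],[0,0,-75.2],50],[[-0.7,0.1,8.5],[0,0,-75.2],50],[[-0.7,0.1,8.5],[0,0,-75.2],50],[[-0.7,0.1,8.5],[0,0,-75.2],50],[[-0.7,0.1,8.5],[0,0,-75.2],50],[[-0.7,0.1,8.5],[0,0,-75.2],50],[[-0.7,0.1,8.5],[0,0,-75.2],50],[[-0.7,0.1,8.5],[0,0,-75.2],50]]}}

```text
time_s: 3.15
eef_pos: [557.6, -354.5, 125.9]
ee_rot: [-0.0, 0.113, 0.994, 0.0]
force: [-0.6, -0.1, -0.5]
grip_width: 0.501
grip_force: 0.0
```

Run:
```python
from h import *
delta(558,-358,40,np.radians(167))
```

```text
t 3.15 pos [ 557.6 -354.5  125.9] angx 167.1 shift cm [-0.12 -0.34  8.59] turn [ 0.  -0.   0.1] w 0.501 F [-0.6 -0.1 -0.5] gf 0.0
```

Emit:
{"fn": "step_arm", "kwargs": {"increments": [[[0,0,2],[0,0,0],50],[[0,0,2],[0,0,0],50]]}}

```text
time_s: 3.4
eef_pos: [557.1, -354.2, 104.5]
ee_rot: [-0.001, 0.113, 0.994, 0.001]
force: [0.9, -0.1, -0.1]
grip_width: 0.502
grip_force: 0.0
```

Run:
```python
from h import *
delta(558,-358,40,np.radians(167))
```

```text
t 3.4 pos [ 557.1 -354.2  104.5] angx 167.0 shift cm [-0.19 -0.36  6.45] turn [ 0.1 -0.2 -0. ] w 0.502 F [ 0.9 -0.1 -0.1] gf 0.0
```

Emit:
{"fn": "step_arm", "kwargs": {"increments": [[[-0.15,-0.35,3.5],[0,0,0],50],[[-0.15,-0.35,5.5],[0,0,0],50],[[-0.15,-0.35,6.4],[0,0,0],50],[[-0.15,-0.35,6.4],[0,0,0],0],[[-0.15,-0.35,6.4],[0,0,0],0],[[-0.15,-0.35,6.4],[0,0,0],0],[[-0.15,-0.35,6.4],[0,0,0],0],[[-0.15,-0.35,6.4],[0,0,0],0]], "squeeze": 40}}

```text
time_s: 4.4
eef_pos: [558.5, -358.9, 42.0]
ee_rot: [0.0, 0.112, 0.994, -0.0]
force: [0.7, 0.4, -0.5]
grip_width: 0.001
grip_force: 0.0
```

The fingers shut on nothing, so I'll look.

Run:
```python
from h import *
c=snap('wrist','w2'); s=snap('scene','s2'); 
delta(558,-358,40,np.radians(167))
a=cv2.resize(c['img'][:,:,::-1],(560,420)); b=cv2.resize(s['img'][230:380,80:260,::-1],(504,420),interpolation=cv2.INTER_CUBIC)
o=np.zeros((420,800,3),np.uint8); o[:,:400]=a[:,80:480]; o[:,400:]=b[:,:400]
cv2.imwrite('pics/c2.png',o); print(proj(c,[558,-358,57]),proj(s,[558,-358,57]))
```

```text
t 4.5 pos [ 558.5 -358.9   41.9] angx 167.1 shift cm [0.06 0.07 0.19] turn [-0.   0.   0.1] w -0.002 F [-0.3  0.3  0.6] gf 0.0
[282.7 258.6] [124.6 318.5]
```

View pics/c2.png

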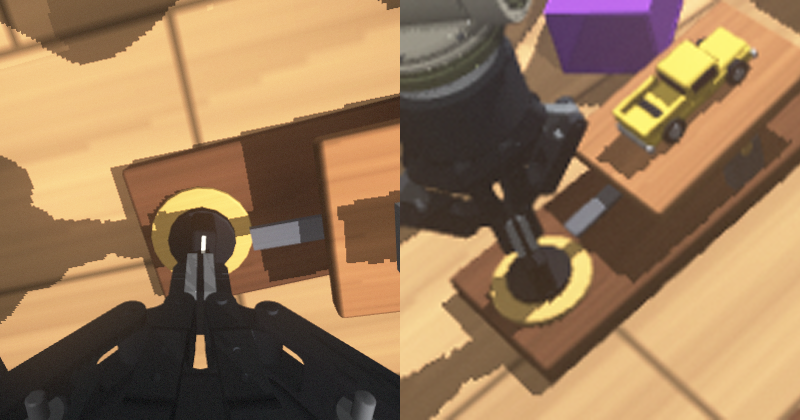

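Run:
```python
from h import *
w=load('w2'); s0=load('scene0'); s2=load('s2')
ax=np.array([np.cos(np.radians(167)),np.sin(np.radians(167)),0]); ay=np.array([-ax[1],ax[0],0]); K=np.array([558,-358,0])
def box(c,im,off,k):
    for z in(34,64):
        p=[((proj(c,K+sx*21*ax+sy*7*ay+[0,0,z])-off)*k).astype(int) for sx,sy in((1,1),(1,-1),(-1,-1),(-1,1))]
        cv2.polylines(im,[np.array(p)],True,(0,255,0) if z==64 else (255,0,0),1)
    t=((proj(c,ctrl.sense()['eef_pos'])-off)*k).astype(int); cv2.circle(im,tuple(int(x) for x in t),3,(0,0,255),-1)
    return im
def crop(c,x,y,n,k,m=False):
    im=cv2.convertScaleAbs(np.ascontiguousarray(c['img'][y:y+n,x:x+n,::-1]),alpha=2,beta=10)
    im=cv2.resize(im,None,fx=k,fy=k,interpolation=cv2.INTER_CUBIC)
    return box(c,im.copy(),np.array([x,y]),k) if m else im
o=np.zeros((600,800,3),np.uint8)
o[:300,:300]=crop(w,250,210,75,4); o[:300,300:600]=crop(w,250,210,75,4,True)
o[300:,:300]=crop(s0,95,295,50,6); o[300:,300:600]=crop(s2,95,295,50,6,False)
o[300:500,600:]=crop(s0,95,295,50,4,True); 
cv2.imwrite('pics/c3.png',o)
```

```text
(no output)
```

View pics/c3.png

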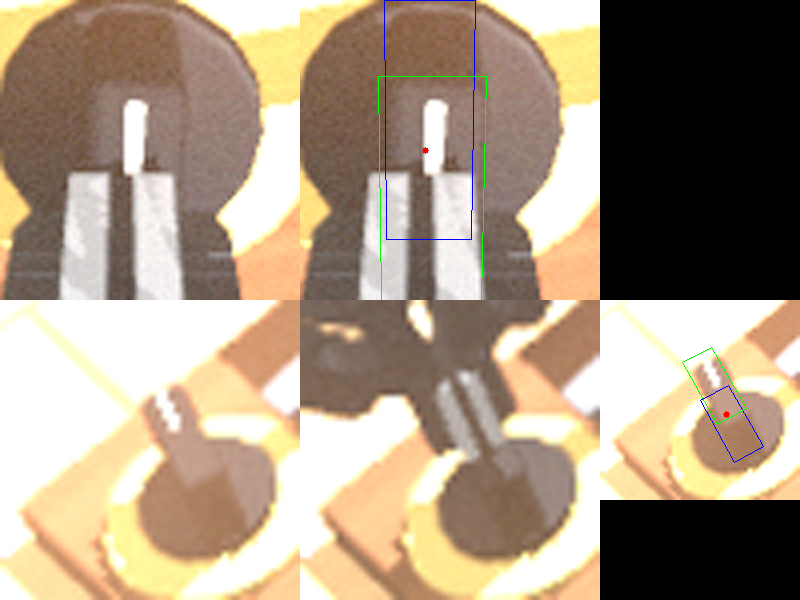

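Run:
```python
from h import *
c=load('w1'); 
for dz in (0,13,30):
  for dx in(-42.5,42.5):
    for dy in (11,0): print(dz,dx,dy,proj(c,[556.8+dx,-351.2+dy,208.4+dz])*1.4286)
c=load('w2'); p=ctrl.sense()['eef_pos']
ax=np.array([np.cos(np.radians(167)),np.sin(np.radians(167)),0])
for dz in (0,10,20,30): print(dz,(proj(c,p+ax*11+[0,0,dz])-[250,210])*4,(proj(c,p+[0,0,dz])-[250,210])*4)
```

```text
0 -42.5 11 [298.86312 327.43512]
0 -42.5 0 [300.14886 351.14988]
0 42.5 11 [501.15288 333.00666]
0 42.5 0 [498.43854 356.57856]
13 -42.5 11 [291.4344  340.57824]
13 -42.5 0 [292.863  365.7216]
13 42.5 11 [508.43874 346.57836]
13 42.5 0 [505.43868 371.436  ]
30 -42.5 11 [279.86274 360.86436]
30 -42.5 0 [281.71992 388.15062]
30 42.5 11 [519.86754 367.43592]
30 42.5 0 [516.15318 394.43646]
0 [125.6  84. ] [125.2 150. ]
10 [126. 112.] [125.6 181.2]
20 [126.4 143.6] [126. 216.]
30 [126.8 179.2] [126.4 254.8]
```

The fingers shut without contact just above the bar. Both views show the visible finger ends about 20–25 mm short of the reported TCP. I'll open and descend further in guarded steps.

Emit:
{"fn": "step_arm", "kwargs": {"increments": [[[0,0,0],[0,0,0],60],[[0,0,0],[0,0,0],60],[[0,0,0],[0,0,0],60],[[0,0,0.5],[0,0,0],60],[[0,0,1.0],[0,0,0],60],[[0,0,1.0],[0,0,0],60]]}}

```text
time_s: 5.25
eef_pos: [558.2, -358.6, 31.1]
ee_rot: [-0.001, 0.112, 0.994, 0.0]
force: [0.4, 0.1, -0.4]
grip_width: 0.6
grip_force: 0.0
```

Emit:
{"fn": "step_arm", "kwargs": {"increments": [[[0,0,0.4],[0,0,0],60],[[0,0,0.8],[0,0,0],60],[[0,0,0.8],[0,0,0],60]]}}

```text
time_s: 5.62
eef_pos: [558.3, -358.7, 23.4]
ee_rot: [-0.0, 0.112, 0.994, 0.0]
force: [0.1, -0.4, 0.4]
grip_width: 0.604
grip_force: 0.0
```

Emit:
{"fn": "step_arm", "kwargs": {"increments": [[[0,0,0],[0,0,0],0],[[0,0,0],[0,0,0],0],[[0,0,0],[0,0,0],0],[[0,0,0],[0,0,0],0],[[0,0,0],[0,0,0],0]], "squeeze": 40}}

```text
time_s: 6.25
eef_pos: [558.6, -357.9, 24.2]
ee_rot: [-0.0, 0.112, 0.994, 0.001]
force: [0.0, 5.6, 3.2]
grip_width: 0.155
grip_force: 40.0
```

Gripped (13 mm). Now I'll turn it clockwise.

Emit:
{"fn": "step_arm", "kwargs": {"increments": [[[0,0,0],[0,0,8],0],[[0,0,0],[0,0,16],0],[[0,0,0],[0,0,24],0],[[0,0,0],[0,0,32],0],[[0,0,0],[0,0,40],0],[[0,0,0],[0,0,48],0],[[0,0,0],[0,0,56],0],[[0,0,0],[0,0,56],0]]}}

```text
time_s: 7.25
eef_pos: [558.4, -357.9, 24.3]
ee_rot: [-0.001, 0.566, 0.825, 0.0]
force: [-1.6, 5.3, 4.8]
grip_width: 0.154
grip_force: 40.0
```

Run:
```python
from h import *
delta(558,-358,40)
s=snap('scene','s3')
o=np.zeros((600,800,3),np.uint8)
for k,f in enumerate(('scene0','s3')):
    im=load(f)['img'][225:300,130:260,::-1]
    o[k*300:k*300+300,:520]=cv2.resize(np.ascontiguousarray(im),(520,300),interpolation=cv2.INTER_CUBIC)
cv2.imwrite('pics/c4.png',o)
```

```text
t 7.25 pos [ 558.4 -357.9   24.3] angx 111.1 shift cm [ 0.01 -0.04 -1.57] turn [0 0 0] w 0.154 F [-1.6  5.3  4.8] gf 40.0
```

View pics/c4.png

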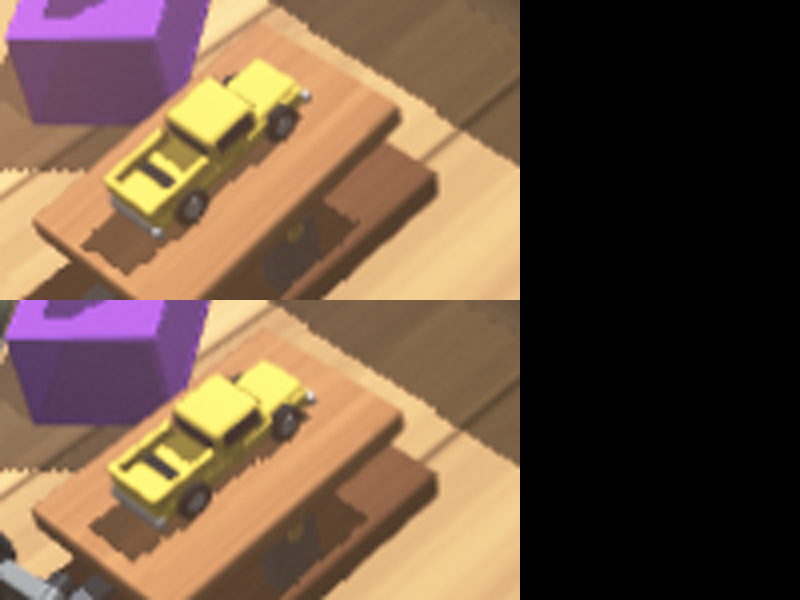

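Run:
```python
from h import *
from scipy.optimize import least_squares
c=load('scene0'); O=np.array([553.4,-207.2,0]); yaw=0.0232
Rz=R.from_euler('z',yaw)
def pt(x,y,t,z=0): # plinth frame upper face; + tilt: -y end low
    p=R.from_euler('x',t).apply([x,y,21+z])+[0,0,55]
    return O+Rz.apply(p)
def px(P): return (proj(c,P)-[130,225])*4
b=px(O+Rz.apply([55,95,20])); print('base corner pred',b,'obs (437,180)')
sh=np.array([437,180])-b
for n,ob in(('before',[(275,22),(400,112),(36,222)]),('after',[(270,32),(403,112),(35,212)])):
    for t in(-.05,0,.05,.1,.15):
        e=[px(pt(x,y,t))+0-np.array(o) for (x,y),o in zip([(-52,80),(52,80),(-52,-80)],ob)]
        print(n,t,np.round(e,1).tolist())
    f=lambda v:np.ravel([px(pt(x,y,v[0]))+v[1:3]-np.array(o) for (x,y),o in zip([(-52,80),(52,80),(-52,-80)],ob)])
    r=least_squares(f,[0.05,0,0]);print(r.x.round(3),r.fun.round(1))
```

```text
base corner pred [433.6 165.6] obs (437,180)
before -0.05 [[-11.4, 4.0], [2.8, -1.2], [-14.4, -30.0]]
before 0 [[-13.8, -0.4], [0.8, -5.6], [-14.4, -23.2]]
before 0.05 [[-16.6, -4.8], [-1.2, -9.6], [-13.6, -16.4]]
before 0.1 [[-19.4, -8.8], [-4.0, -13.6], [-12.8, -10.0]]
before 0.15 [[-22.6, -12.4], [-6.4, -17.2], [-12.0, -4.0]]
[ 0.05  10.467 10.267] [-6.1  5.5  9.3  0.7 -3.1 -6.1]
after -0.05 [[-6.4, -6.0], [-0.2, -1.2], [-13.4, -20.0]]
after 0 [[-8.8, -10.4], [-2.2, -5.6], [-13.4, -13.2]]
after 0.05 [[-11.6, -14.8], [-4.2, -9.6], [-12.6, -6.4]]
after 0.1 [[-14.4, -18.8], [-7.0, -13.6], [-11.8, 0.0]]
after 0.15 [[-17.6, -22.4], [-9.4, -17.2], [-11.0, 6.0]]
[ 0.05   9.467 10.267] [-2.1 -4.5  5.3  0.7 -3.1  3.9]
```

```bash
cat > tilt.py <<'E'
from h import *
from scipy.optimize import least_squares
from scipy.ndimage import map_coordinates, gaussian_filter1d
O=np.array([553.4,-207.2,0]); Rz=R.from_euler('z',0.0232)
def pr(c,P):
    E=c['extrinsics']; p=(np.atleast_2d(P)-E[:3,3])@E[:3,:3]; q=p[:,:2]/p[:,2:]; q=q*(1+c['k1']*(q**2).sum(1))[:,None]
    return q*[c['fx'],c['fy']]+[c['cx'],c['cy']]
def pt(P,t): return O+Rz.apply(R.from_euler('x',t).apply(P)+[0,0,55])
s=np.linspace(.06,.94,45)[:,None]
def seg(a,b): return np.array(a)*(1-s)+np.array(b)*s
EDG={'right':seg((52,-80,21),(52,80,21)),'left':seg((-52,-80,21),(-52,80,21)),'far':seg((-52,80,21),(52,80,21)),'rightlow':seg((52,-80,5),(52,80,5))}
def tilt(f,use=('right','left','far'),sh0=(2,3),t0=.05,w=4):
    c=load(f); g=cv2.cvtColor(c['img'],cv2.COLOR_RGB2GRAY).astype(float)
    x=np.array([t0,*sh0])
    for it,w in enumerate((w,3,2,2)):
        obs=[]
        for e in use:
            p=pr(c,pt(EDG[e],x[0]))+x[1:]; d=p[-1]-p[0]; n=np.array([-d[1],d[0]])/np.hypot(*d)
            k=np.arange(-w,w+.01,.1); q=p[:,None]+k[None,:,None]*n
            v=gaussian_filter1d(map_coordinates(g,[q[...,1],q[...,0]],order=1),6,axis=1)
            G=np.abs(np.gradient(v,axis=1)); G=G[:,3:-3]; j=G.argmax(1)
            ok=(G.max(1)>1.2)
            obs.append((e,(p+(k[3:-3][j])[:,None]*n)[ok],n,ok))
        fun=lambda x:np.concatenate([((pr(c,pt(EDG[e][ok],x[0]))+x[1:]-o)@n) for e,o,n,ok in obs])
        r=least_squares(fun,x,loss='soft_l1',f_scale=.3,x_scale=[.01,1,1]); x=r.x
    print(f,use,x.round(3),[(e,int(ok.sum()),np.median(np.abs((pr(c,pt(EDG[e][ok],x[0]))+x[1:]-o)@n)).round(2)) for e,o,n,ok in obs])
if __name__=='__main__':
    import sys
    for f in sys.argv[1:]:
        for u in (('right','left','far'),('right','far'),('right','rightlow','left','far')):
            for t0 in(0,.1): tilt(f,u,t0=t0)
E
python3 tilt.py scene0 s3
```

```text
scene0 ('right', 'left', 'far') [0.126 0.442 1.512] [('right', 45, np.float64(0.1)), ('left', 38, np.float64(0.5)), ('far', 15, np.float64(0.08))]
scene0 ('right', 'left', 'far') [0.125 0.454 1.512] [('right', 45, np.float64(0.09)), ('left', 38, np.float64(0.5)), ('far', 15, np.float64(0.07))]
scene0 ('right', 'far') [0.119 0.434 1.442] [('right', 45, np.float64(0.01)), ('far', 16, np.float64(0.1))]
scene0 ('right', 'far') [0.119 0.43  1.448] [('right', 45, np.float64(0.0)), ('far', 16, np.float64(0.09))]
scene0 ('right', 'rightlow', 'left', 'far') [0.137 0.273 1.529] [('right', 45, np.float64(0.2)), ('rightlow', 16, np.float64(0.49)), ('left', 38, np.float64(0.55)), ('far', 16, np.float64(0.08))]
scene0 ('right', 'rightlow', 'left', 'far') [0.137 0.256 1.509] [('right', 45, np.float64(0.18)), ('rightlow', 16, np.float64(0.43)), ('left', 39, np.float64(0.54)), ('far', 15, np.float64(0.08))]
s3 ('right', 'left', 'far') [0.037 0.527 1.508] [('right', 45, np.float64(0.11)), ('left', 30, np.float64(0.29)), ('far', 11, np.float64(0.09))]
s3 ('right', 'left', 'far') [0.036 0.531 1.509] [('right', 45, np.float64(0.12)), ('left', 30, np.float64(0.29)), ('far', 11, np.float64(0.07))]
s3 ('right', 'far') [0.034 0.438 1.428] [('right', 45, np.float64(0.0)), ('far', 11, np.float64(0.01))]
s3 ('right', 'far') [0.034 0.444 1.426] [('right', 45, np.float64(0.0)), ('far', 11, np.float64(0.1))]
s3 ('right', 'rightlow', 'left', 'far') [0.045 0.383 1.505] [('right', 45, np.float64(0.12)), ('rightlow', 13, np.float64(0.54)), ('left', 28, np.float64(0.38)), ('far', 12, np.float64(0.01))]
s3 ('right', 'rightlow', 'left', 'far') [0.046 0.373 1.518] [('right', 45, np.float64(0.12)), ('rightlow', 13, np.float64(0.54)), ('left', 28, np.float64(0.38)), ('far', 12, np.float64(0.05))]
```

The fit is consistent: 0.123 → 0.035 rad for 0.98 rad turned. About 22° remains.

Emit:
{"fn": "step_arm", "kwargs": {"increments": [[[0,0,0],[0,0,8],0],[[0,0,0],[0,0,16],0],[[0,0,0],[0,0,22],0],[[0,0,0],[0,0,22],0]]}}

```text
time_s: 7.8
eef_pos: [558.4, -357.9, 24.2]
ee_rot: [-0.001, 0.713, 0.702, 0.0]
force: [-2.9, 4.5, 4.0]
grip_width: 0.152
grip_force: 40.0
```

Run:
```python
from tilt import *
delta(558,-358,40)
snap('scene','s4')
for u in (('right','left','far'),('right','far')): tilt('s4',u)
```

```text
t 7.8 pos [ 558.4 -357.9   24.2] angx 89.1 shift cm [-0.01 -0.04 -1.58] turn [0 0 0] w 0.152 F [-2.9  4.5  4. ] gf 40.0
s4 ('right', 'left', 'far') [1.000e-03 5.110e-01 1.521e+00] [('right', 45, np.float64(0.1)), ('left', 33, np.float64(0.3)), ('far', 12, np.float64(0.09))]
s4 ('right', 'far') [-0.     0.438  1.422] [('right', 45, np.float64(0.08)), ('far', 12, np.float64(0.08))]
```

Level. I'll release, lift, and head for the cover.

Emit:
{"fn": "step_arm", "kwargs": {"increments": [[[0,0,0],[0,0,0],55],[[0,0,0],[0,0,0],55],[[0,0,0],[0,0,0],55],[[0,0,-6],[0,0,0],60],[[0,0,-12],[0,0,0],60],[[0,0,-18],[0,0,0],60],[[0,0,-23],[0,0,0],60],[[5,0.4,-24],[0,0,0],60]]}}

```text
time_s: 8.85
eef_pos: [563.4, -311.2, 267.1]
ee_rot: [0.003, 0.714, 0.7, 0.0]
force: [1.0, 0.8, -1.2]
grip_width: 0.598
grip_force: 0.0
```

Emit:
{"fn": "step_arm", "kwargs": {"increments": [[[49,4.2,0],[0,0,-5.0],60],[[49,4.2,0],[0,0,-5.0],60],[[49,4.2,0],[0,0,-5.0],60],[[49,4.2,0],[0,0,-5.0],60],[[49,4.2,0],[0,0,-5.0],60],[[49,4.2,0],[0,0,-5.0],60],[[49,4.2,0],[0,0,-5.0],60],[[49,4.2,0],[0,0,-5.0],60]]}}

```text
time_s: 9.85
eef_pos: [612.4, 182.7, 263.9]
ee_rot: [0.0, 0.681, 0.732, 0.0]
force: [1.1, 0.3, -0.8]
grip_width: 0.602
grip_force: 0.0
```

Run:
```python
from tilt import *
c=snap('wrist','w5'); snap('scene','s5'); snap('top','t5')
tilt('s5')
delta(604.5,236,180,1.645)
print(proj(c,[604.5,236,114])*1.4286)
```

```text
s5 ('right', 'left', 'far') [1.000e-03 8.330e-01 1.461e+00] [('right', 16, np.float64(0.25)), ('left', 34, np.float64(0.2)), ('far', 39, np.float64(0.1))]
t 10.0 pos [612.3 182.7 263.4] angx 94.3 shift cm [ 5.38 -0.37  8.34] turn [-0.  -0.   0.1] w 0.599 F [ 0.6 -1.   0.9] gf 0.0
[393.5793  191.28954]
```

Run:
```python
from h import *
c=load('w5'); im=c['img']; hsv=cv2.cvtColor(im,cv2.COLOR_RGB2HSV)
m=((hsv[...,1]<60)&(hsv[...,2]>110)).astype(np.uint8)
n,l,st,ce=cv2.connectedComponentsWithStats(m)
for i in range(1,n):
    if st[i,4]>100: print(st[i],ce[i].round(1))
i=l[int(ce[np.argmin([9e9]+[np.hypot(*(ce[k]-[275,134]))+ (1e4 if st[k,4]<100 else 0) for k in range(1,n)])][1]),275]
r=np.argmin([9e9]+[np.hypot(*(ce[k]-[275,134]))+(1e4 if st[k,4]<100 else 0) for k in range(1,n)])
cn=np.argwhere(l==r)[:,::-1].astype(np.float32); box=cv2.boxPoints(cv2.minAreaRect(cn)); print(box.round(1))
W=np.array([at(c,u,v,114) for u,v in box]); print(W,W.mean(0))
# red top
m=((hsv[...,1]>150)&((hsv[...,0]<8)|(hsv[...,0]>172))&(hsv[...,2]>90)).astype(np.uint8); m[300:]=0
cn=max(cv2.findContours(m,0,2)[0],key=cv2.contourArea); box=cv2.boxPoints(cv2.minAreaRect(cn));print(box.round(1))
W=np.array([at(c,u,v,78) for u,v in box]); print(W,W.mean(0))
for a in range(4): d=W[a]-W[(a+1)%4]; print(np.hypot(*d[:2]).round(1),np.degrees(np.arctan2(d[1],d[0])).round(1))
o=np.zeros((600,800,3),np.uint8); o[:420,:560]=im[:,:,::-1]; cv2.imwrite('pics/w5b.png',o[:420,:560])
```

```text
[275   0  24  19 169] [284.4  10.7]
[547   0  13  39 284] [554.9  24.1]
[ 267   97   17   74 1209] [275.3 132.9]
[ 520  114   40   38 1227] [542.2 133. ]
[100 241  13  11 109] [105.8 246.2]
[200 257  26  48 473] [212.4 279.3]
[335 257  26  46 469] [347.  279.1]
[[267.  97.]
 [283.  97.]
 [283. 170.]
 [267. 170.]]
[[593.7 270.9 114. ]
 [609.5 272.  114. ]
 [615.  199.  114. ]
 [598.  197.8 114. ]] [604.05  234.925 114.   ]
[[237.  65.]
 [314.  65.]
 [314. 191.]
 [237. 191.]]
[[558.4 301.3  78. ]
 [640.4 307.2  78. ]
 [655.6 168.3  78. ]
 [562.1 161.6  78. ]] [604.125 234.6    78.   ]
82.2 -175.9
139.7 96.2
93.7 4.1
139.7 -88.5
```

View pics/w5b.png

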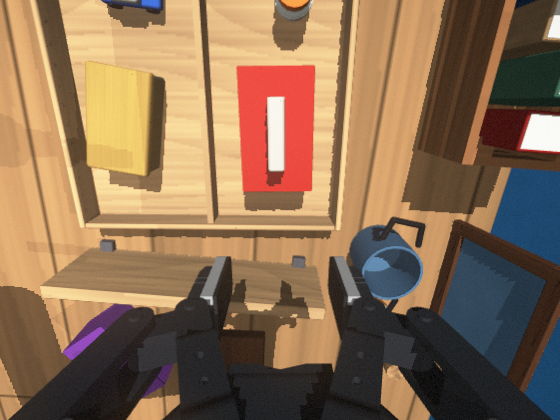

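The handle is at (275,133), world about (604,235), along 94°. The tin at (120,118) and jar at (292,5) are clear. Descending.

Emit:
{"fn": "step_arm", "kwargs": {"increments": [[[5.3,-0.3,0],[0,0,0],60],[[5.3,-0.3,6],[0,0,0],60],[[5.3,-0.3,12],[0,0,0],60],[[5.3,-0.3,17],[0,0,0],60],[[5.3,-0.3,17.5],[0,0,0],60],[[5.3,-0.3,17.5],[0,0,0],60]]}}

```text
time_s: 10.75
eef_pos: [606.9, 232.5, 91.0]
ee_rot: [0.001, 0.681, 0.732, 0.001]
force: [-0.5, -0.7, 1.1]
grip_width: 0.598
grip_force: 0.0
```

Emit:
{"fn": "step_arm", "kwargs": {"increments": [[[0,0,0.5],[0,0,0],60],[[0,0,1.0],[0,0,0],60],[[0,0,1.0],[0,0,0],60]]}}

```text
time_s: 11.12
eef_pos: [605.6, 233.1, 78.9]
ee_rot: [-0.0, 0.681, 0.732, -0.0]
force: [-0.2, 0.8, -0.5]
grip_width: 0.6
grip_force: 0.0
```

Emit:
{"fn": "step_arm", "kwargs": {"increments": [[[0,0,0.4],[0,0,0],60],[[0,0,0.8],[0,0,0],60],[[0,0,0.8],[0,0,0],60]]}}

```text
time_s: 11.5
eef_pos: [605.5, 233.0, 70.4]
ee_rot: [-0.0, 0.681, 0.732, -0.0]
force: [0.9, 0.6, 0.4]
grip_width: 0.6
grip_force: 0.0
```

Emit:
{"fn": "step_arm", "kwargs": {"increments": [[[0.2,-0.1,0.3],[0,0,0],60],[[0.2,-0.1,0.5],[0,0,0],60],[[0.2,-0.1,0.5],[0,0,0],0],[[0.2,-0.1,0.5],[0,0,0],0],[[0.2,-0.1,0.5],[0,0,0],0],[[0.2,-0.1,0.5],[0,0,0],0],[[0.2,-0.1,0.5],[0,0,0],0],[[0.2,-0.1,0.5],[0,0,0],0]], "squeeze": 60}}

```text
time_s: 12.5
eef_pos: [604.7, 235.0, 66.1]
ee_rot: [0.0, 0.681, 0.732, 0.0]
force: [-0.2, -0.6, 4.0]
grip_width: 0.195
grip_force: 59.2
```

Emit:
{"fn": "step_arm", "kwargs": {"increments": [[[0,0,-1],[0,0,0],0],[[0,0,-3],[0,0,0],0],[[0,0,-6],[0,0,0],0],[[0,0,-10],[0,0,0],0],[[0,0,-14],[0,0,0],0],[[0,0,-17],[0,0,0],0],[[0,0,-18],[0,0,0],0],[[0,0,-18],[0,0,0],0]]}}

```text
time_s: 13.5
eef_pos: [604.4, 234.9, 245.4]
ee_rot: [-0.0, 0.681, 0.732, -0.0]
force: [0.2, -1.0, -2.8]
grip_width: 0.196
grip_force: 58.8
```

Run:
```python
from h import *
c=snap('wrist','w6')
a=1.594
O=np.array([553.4,-207.2])
delta(O[0],O[1],260,a)
hsv=cv2.cvtColor(c['img'],cv2.COLOR_RGB2HSV)
m=((hsv[...,1]>150)&((hsv[...,0]<8)|(hsv[...,0]>172))&(hsv[...,2]>80)).astype(np.uint8)
cn=max(cv2.findContours(m,0,2)[0],key=cv2.contourArea);print(cv2.boundingRect(cn))
s=ctrl.sense()['eef_pos']
T=R.from_euler('z',4.2,degrees=True)
for q in [(-42,70),(42,70)]: print(proj(c,s+T.apply([q[0],q[1],12])),end=' ')
```

```text
t 13.55 pos [604.2 234.9 244.5] angx 94.1 shift cm [-43.73  -8.26  -1.52] turn [-0.1  0.   2.8] w 0.194 F [ 0.3 -0.1 -2.2] gf 58.8
(196, 132, 167, 175)
[194.7 131.2] [362.4 130.9]
```

Emit:
{"fn": "step_arm", "kwargs": {"increments": [[[-3,-0.6,0],[0,0,0.3],0],[[-8,-1.5,0],[0,0,0.6],0],[[-13,-2.4,0],[0,0,1],0],[[-18,-3.4,0],[0,0,1.4],0],[[-23,-4.3,0],[0,0,1.7],0],[[-28,-5.2,0],[0,0,2],0],[[-33,-6.1,0],[0,0,2.4],0],[[-38,-7.1,0],[0,0,2.8],0]]}}

```text
time_s: 14.55
eef_pos: [560.3, -150.5, 244.2]
ee_rot: [-0.001, 0.699, 0.715, -0.0]
force: [-0.3, 0.2, -2.3]
grip_width: 0.198
grip_force: 58.8
```

Emit:
{"fn": "step_arm", "kwargs": {"increments": [[[-3.5,-0.7,0],[0,0,0],0],[[-5.3,-1.0,0],[0,0,0],0],[[-5.8,-1.1,0],[0,0,0],0],[[-5.8,-1.1,0],[0,0,0],0]]}}

```text
time_s: 15.05
eef_pos: [551.7, -206.5, 245.6]
ee_rot: [-0.0, 0.699, 0.716, 0.0]
force: [0.3, 0.2, -1.4]
grip_width: 0.199
grip_force: 58.8
```

Run:
```python
from h import *
delta(554.5,-207.7,149,1.594)
s=snap('scene','s7'); t=snap('top','t7'); w=snap('wrist','w7')
o=np.zeros((600,800,3),np.uint8)
o[:300,:400]=cv2.resize(s['img'][170:320,100:300,::-1],(400,300))
o[:300,400:]=cv2.resize(t['img'][160:310,280:480,::-1],(400,300))
o[300:,:400]=cv2.resize(w['img'][:,:,::-1],(400,300))
cv2.imwrite('pics/c7.png',o)
```

```text
t 15.05 pos [ 551.7 -206.5  245.6] angx 91.4 shift cm [-0.13  0.28  9.66] turn [-0.  -0.   0.1] w 0.199 F [ 0.3  0.2 -1.4] gf 58.8
```

View pics/c7.png

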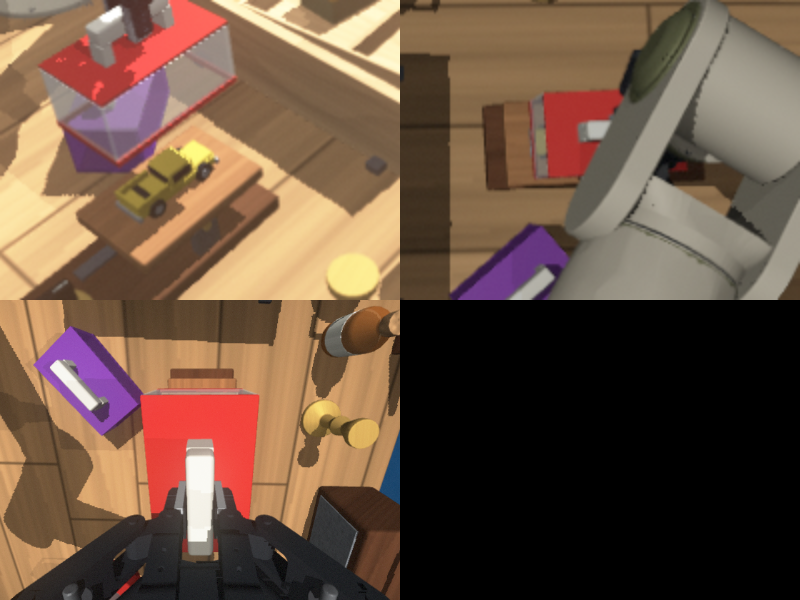

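The view shows the cover upright and square above the plinth, with the pick-up clear below. I'll correct xy by 3 mm and lower.

Emit:
{"fn": "step_arm", "kwargs": {"increments": [[[-0.13,0.28,0],[0,0,0],0],[[-0.13,0.28,0.5],[0,0,0],0],[[-0.13,0.28,1.5],[0,0,0],0],[[-0.13,0.28,2.5],[0,0,0],0],[[-0.13,0.28,3.5],[0,0,0],0],[[-0.13,0.28,4.5],[0,0,0],0],[[-0.13,0.28,5],[0,0,0],0],[[-0.13,0.28,5],[0,0,0],0]]}}

```text
time_s: 16.2
eef_pos: [554.3, -208.6, 195.6]
ee_rot: [-0.0, 0.699, 0.715, -0.0]
force: [0.1, 0.3, -1.6]
grip_width: 0.199
grip_force: 58.9
```

Run:
```python
from tilt import *
delta(554.5,-207.7,149,1.594)
```

```text
t 16.2 pos [ 554.3 -208.6  195.6] angx 91.3 shift cm [0.09 0.02 4.66] turn [-0. -0.  0.] w 0.199 F [ 0.1  0.3 -1.6] gf 58.9
```

Emit:
{"fn": "step_arm", "kwargs": {"increments": [[[0.05,0,0.8],[0,0,0],0],[[0.05,0,1.6],[0,0,0],0],[[0.05,0,2.4],[0,0,0],0],[[0.05,0,3.2],[0,0,0],0],[[0.05,0,3.9],[0,0,0],0],[[0.05,0,4.4],[0,0,0],0],[[0.05,0,4.6],[0,0,0],0],[[0.05,0,4.6],[0,0,0],0]]}}

```text
time_s: 17.2
eef_pos: [554.4, -208.2, 149.9]
ee_rot: [0.0, 0.699, 0.715, 0.0]
force: [0.7, 0.3, -1.8]
grip_width: 0.204
grip_force: 58.9
```

Run:
```python
from tilt import *
delta(554.5,-207.7,149,1.594)
c=snap('scene','s8')
T=Rz; p=ctrl.sense()['eef_pos']
# check: red top corners predicted (z = tcp+12) vs found red blob extents; purple excluded by hue
hsv=cv2.cvtColor(c['img'],cv2.COLOR_RGB2HSV)
m=((hsv[...,1]>150)&((hsv[...,0]<6)|(hsv[...,0]>172))&(hsv[...,2]>120)).astype(np.uint8); m[:,:120]=0;m[:200]=0;m[:,260:]=0
for k in cv2.findContours(m,0,2)[0]:
    if cv2.contourArea(k)>30: print('red',cv2.boundingRect(k),cv2.boxPoints(cv2.minAreaRect(k)).round(1).tolist())
for z in(12,-58): print(z,[(pr(c,p+T.apply([x,y,z]))[0]+[.5,1.5]).round(1).tolist() for x,y in((-42,-70),(-42,70),(42,70),(42,-70))])
tilt('s8',('far',)) if 0 else None
```

```text
t 17.2 pos [ 554.4 -208.2  149.9] angx 91.3 shift cm [0.05 0.01 0.09] turn [0. 0. 0.] w 0.204 F [ 0.7  0.3 -1.8] gf 58.9
red (134, 208, 86, 57) [[133.8000030517578, 243.6999969482422], [201.10000610351562, 196.5], [220.39999389648438, 223.89999389648438], [153.0, 271.1000061035156]]
12 [[132.1, 244.8], [189.3, 205.7], [219.3, 222.8], [161.8, 266.2]]
-58 [[141.2, 270.7], [194.4, 231.3], [223.0, 248.7], [169.6, 292.2]]
```

Emit:
{"fn": "step_arm", "kwargs": {"increments": [[[0,0,0],[0,0,0],0],[[0,0,0],[0,0,0],0],[[0,0,0],[0,0,0],0],[[0,0,0],[0,0,0],0]]}}

```text
time_s: 17.75
eef_pos: [554.4, -208.1, 149.9]
ee_rot: [0.0, 0.699, 0.715, -0.0]
force: [-0.0, -0.2, -2.4]
grip_width: 0.201
grip_force: 58.9
```

Run:
```python
from h import *
delta(554.5,-207.7,149,1.594)
c=ctrl.capture('scene')['img']; a=load('s8')['img']; print(np.abs(c.astype(int)-a)[200:300,120:260].mean())
print(ctrl.finish_job())
```

```text
t 17.75 pos [ 554.4 -208.1  149.9] angx 91.3 shift cm [0.04 0.01 0.09] turn [-0.  0.  0.] w 0.201 F [-0.  -0.2 -2.4] gf 58.9
0.9059285714285714
the job is handed in; nothing more can be done
None
```

I levelled the plinth (about 0.001 rad by the image fit) and handed the job in at 17.8 s with the cover held still around the pick-up. By my measurements the rim is about 15 mm above the plinth, square and centred to within about 2 mm; no verdict came back.

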